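# Throttle the bench extractor over an open beaker

### The arm

A 7-joint arm with a two-finger parallel gripper is mounted at the origin on a cart in front of the work surface, level with it; the furniture and walls round the work are solid. World frame = base frame: x ahead of the robot, y to its left, z up, the work surface at z = 0. Lengths are in m, angles in rad, forces in N, time in s.
With the tool pointing down it reaches from about 0.375 to 0.925 m from the base axis. Payload 3.1 kg.
Tool frame: the origin (TCP) lies between the finger pads; the fingertips stand 19 mm ahead of it and the grasp point (between the pads) is the TCP; z points along the fingers, y is the line along which they close (so a half turn about z gives the same grasp; the last joint's range is limited). The gripper opens to 85 mm and grips with 20 to 120 N. Pads are 22 mm wide; open, the fingers measure 114 mm over their backs; the gripper's body (76 mm by 85 mm) begins 54 mm behind the grasp point. The pads swing forward as they close: fully open they stand 13 mm farther back than shut.
Start: joints at [1.237, 0.383, 0.044, 1.598, -0.018, 1.161, -0.05], TCP at [0.152, -0.632, 0.25] pointing down, gripper open.
Joint ranges: [-2.61, 2.61], [-0.41, 2.15], [-1.48, 1.57], [0, 2.5], [-1.57, 4.71], [0.05, 1.97], [-2.85, 2.85]. Speed limits (rad/s): [2.79, 2.79, 3.14, 3.14, 3.14, 3.14, 3.14].

### API

Orientations are given as a unit quaternion [x, y, z, w].
In Python, from bench import move_ptp, movel, move_j, move_gripper, pause, inverse_kinematics, read_camera, camera_params, MotionError, sign_off, look_for, tip_of, read_time_s, read_qpos, read_joint_vel, read_effort, read_eef_pos, read_tcp_rot, read_ft_force, read_ft_torque, read_finger_gap, read_grasp_force gives the robot as it stands. Calls block until the motion is done:
- move_ptp(position, orientation): joint-space move of the TCP to a pose.
- movel(position, orientation=None, speed=0.15): straight line of the TCP; orientation=None keeps the orientation; speed is the mean speed in m/s.
- move_j(angles): joint-space move.
- move_gripper(opening, effort=None): finger opening in m; effort is the grip in N (None keeps the last); returns when the fingers have stopped.
- pause(seconds).
- inverse_kinematics(position, orientation): joint angles nearest the present ones, or None.
- read_camera(name): name is "side" or "top"; returns the picture (384x512x3 uint8, red, green, blue); there is no depth.
- camera_params(name): a dict with "K" (3x3 intrinsics, pixels), "camera_from_world" (4x4, takes a point from world to camera coordinates). Camera axes: x right, y down, z forward; pixel columns grow to the right and rows downward; lengths in m; the calibration is good to about 2 mm. A picture is of the moment at which its call begins. camera_params takes no time and is no camera call.
A pose or a line that the arm cannot do raises MotionError and nothing moves.
- sign_off(): hands the job in; it is judged then, once.
Trained networks look in the newest picture that a camera, given by its name, has taken for a name from the list of things; names that differ only in an ending like _2 or _b are one class to them, and where a whole thing is asked for, a point or a joint stands for the part that bears it (a point fixed in the world has none). Each returns a list of dicts, best first, with "confidence" (0 to 1); they miss things now and then, are a little off and sometimes report something else, mostly with a low value. They report only what shows in the picture. A call takes as long as a camera call. They do not tell look-alikes from the thing itself.
- look_for(camera, name): "at" ([column, row] in pixels, amid what is visible of it).
- tip_of(camera, name): "at" ([column, row] in pixels: a listed point, or the origin of a listed thing).
Readings, each from a call of its own:
- read_time_s(): time.
- read_qpos(): joint angles.
- read_joint_vel(): joint speeds.
- read_effort(): joint torques, N m.
- read_eef_pos(): TCP position.
- read_tcp_rot(): TCP orientation.
- read_ft_force(): force on the tool from outside, world axes, zero at the start.
- read_ft_torque(): the same for the moment, N m.
- read_finger_gap(): finger opening in m.
- read_grasp_force(): force on a finger pad.
Only numpy, scipy, OpenCV 4.12 (cv2) and the standard library are available. Lean on these libraries where they do the work, as an engineer would, in place of code of your own. Each camera call takes 0.05 s, during which the arm holds its last target. There are 200 camera calls.

### The job

Stand the small empty plastic beaker upright in the round spill dish under the extractor's hood, without tipping it over or shifting the jar, the bottle or the big beaker that stand nearby. Throttle the extractor so that its draught does not disturb the balance: turn the damper lever on top of the extractor's arm to the 30 degree mark of its quadrant and leave it there.

Things in the scene. Friction and masses are not known exactly. Their poses are not given: they have to be found in the camera images.
- extractor: Bench-top fume extractor, fixed. White fan tower at the back (310 mm high, its front 187 mm behind the origin), a level metal arm from it (62 mm thick, axis 262 mm high) that bends down into a bell-shaped hood; below it a dish on a base plate 150 mm wide, 4 mm thick. Origin: on the bench under the centre of hood and dish. x points from hood to tower (away from the robot at yaw 0), y left, z up.
- dish (a point): Centre of the spill dish's inner floor, 7 mm above the bench, straight below the hood. The dish is 100 mm across inside at its floor; its rim is 116 mm across and stands 12 mm above the bench.
- hood_mouth (a point): Centre of the hood's open mouth, 210 mm above the bench: a round rim 121 mm across; the hood narrows to the arm 30 mm higher. The dish below is reached from the robot's side, the tool leaning back to the robot by 35 to 45 degrees so that the gripper's body clears the rim.
- damper_lever (a joint): Opening angle of the damper lever, rad. 0 = shut: it points to the extractor's -y (right), across the arm; 1.571 = open: it points to -x (to the robot), along the arm. At q it points along (-sin q, -cos q) in the extractor's frame. Stays where left (2 N at the grip moves it). The quadrant below has dark marks every 15 degrees, long at 0, 30, 60, 90; 30 is the first long one after shut (0.524).
- lever_pivot (a point): On the lever's upright axis, on top of the arm, 103 mm behind the extractor's origin and 303 mm above the bench. A wing nut on it reaches up to 324 mm.
- lever_grip (a point): Centre of the lever's black upright grip: 12 mm thick, 44 mm long along the lever, 36 mm tall (from 310 to 346 mm above the bench); 104 mm from the lever's axis. It can be pinched from above across its 12 mm, or pushed. Moves with the lever.
- small_beaker: Small empty translucent plastic beaker with a pouring lip, 64 mm high; outside 52 mm across at the foot, about 58 mm at 30 mm height, 62 mm at 55 mm, with a flared rim 70 mm across (73 mm over the lip, at its +y). About 50 g. Origin: centre of its underside; z up. Starts standing on the bench to the left of the extractor.
- jar: Capped clear jar, 57 mm across, 101 mm high, loose, to be left alone. Origin: centre of its underside.
- bottle_small: Small capped bottle, 69 mm across, 117 mm high, loose, to be left alone. Origin: centre of its underside.
- beaker_1l: Big plastic beaker, 125 x 131 mm across, 148 mm high, loose, to be left alone. Origin: centre of its underside.
Mind the look-alikes: they are no part of the job. What is shaped like the small_beaker but black is not meant.

How it is judged:
At the end, for the whole second after the job is handed in: The small beaker stands upright (within 6 degrees) and still on the floor of the spill dish, its centre within 28 mm of the dish's centre, and the damper lever rests at 30 degrees, within 5 degrees either way (horizontal distance between small_beaker and dish below 0.028 m and z of small_beaker in the frame of dish below 0.004 m and angle between small_beaker's own z axis and vertical below 0.1 rad and linear speed of small_beaker below 0.02 m/s and value of joint damper_lever between 0.437 and 0.611 rad); the robot touches nothing.
It fails at once if the small beaker is tipped more than 40 degrees (angle between small_beaker's own z axis and vertical above 0.7 rad).
It fails at once if the jar, the bottle or the big beaker is shifted by more than 30 mm (distance of any of jar, bottle_small, beaker_1l from where it was at the start of the episode above 0.03 m).
It also fails if it takes over 62 s, if anything falls off the work surface, if the arm or the gripper's body presses on something with over 40 N, if the wrist force passes 120 N, or if a joint passes its speed limit or range.

## Working session

There is one attempt and no reset: what is moved stays moved. The work goes in short steps, each a Python script; the robot and the scene stay as the last script left them, time stands still between calls to the robot, and variables do not carry over. Pictures are saved under pics/ and viewed, at most 10 in all, crops included, and the job is handed in when it is done.

```bash
mkdir -p pics
cat > h.py <<'E'
from bench import *
import numpy as np, cv2
def ray(cam,px):
    p=camera_params(cam);K=np.array(p["K"]);T=np.array(p["camera_from_world"])
    R=T[:3,:3];o=-R.T@T[:3,3];d=R.T@np.linalg.inv(K)@np.array([px[0],px[1],1.]);return o,d/np.linalg.norm(d)
def atz(cam,px,z):
    o,d=ray(cam,px);return o+d*(z-o[2])/d[2]
def tri(a,b):
    A=np.zeros((3,3));v=np.zeros(3);L=[ray("side",a),ray("top",b)]
    for o,d in L:
        P=np.eye(3)-np.outer(d,d);A+=P;v+=P@o
    x=np.linalg.solve(A,v);return x,[np.linalg.norm((np.eye(3)-np.outer(d,d))@(x-o)) for o,d in L]
def proj(cam,X):
    p=camera_params(cam);c=np.array(p["camera_from_world"])@np.append(X,1);u=np.array(p["K"])@c[:3];return u[:2]/u[2]
E
cat > a.py <<'E'
from h import *
np.set_printoptions(precision=3,suppress=True)
ims=[]
for c in("side","top"):
    im=read_camera(c);cv2.imwrite(f"pics/{c}0.png",cv2.resize(im[:,:,::-1],(800,600),interpolation=cv2.INTER_CUBIC))
    print(c,"cam at",ray(c,[256,192]))
    for n in("dish","hood_mouth","lever_pivot","lever_grip","small_beaker","jar","bottle_small","beaker_1l","extractor"):
        print(n,[(np.round(d["at"],1),round(d["confidence"],2)) for d in tip_of(c,n)[:3]])
print(read_time_s())
E
python3 a.py
```

```text
side cam at (array([0.513, 1.361, 1.095]), array([ 0.023, -0.788, -0.616]))
dish [(array([269.2, 189.3]), 0.91), (array([243.7, 239.5]), 0.28)]
hood_mouth [(array([269.7, 153.6]), 0.91)]
lever_pivot [(array([241.6, 134.3]), 0.94)]
lever_grip [(array([263. , 124.5]), 0.73)]
small_beaker [(array([292.9, 277.3]), 0.78), (array([286.8, 251.4]), 0.77), (array([251.4, 221.3]), 0.75)]
jar [(array([239.8, 243. ]), 0.55)]
bottle_small [(array([264.9, 164.7]), 0.62)]
beaker_1l [(array([265.6, 298.9]), 0.68), (array([240.5, 135.4]), 0.67)]
extractor []
top cam at (array([0.405, 0.146, 1.439]), array([ 0.114,  0.01 , -0.993]))
dish [(array([306.4, 211.1]), 0.77)]
hood_mouth [(array([313.2, 206.2]), 0.56), (array([304.7, 211.3]), 0.35)]
lever_pivot [(array([318.3, 164.6]), 0.92)]
lever_grip [(array([345.3, 191.5]), 0.49)]
small_beaker [(array([171.8, 241.5]), 0.75), (array([249.8, 192.5]), 0.74), (array([207.7, 231.8]), 0.73)]
jar [(array([373.9, 200.7]), 0.68), (array([220.8, 185.1]), 0.65), (array([304.5, 212. ]), 0.45)]
bottle_small [(array([372.4, 201.4]), 0.95)]
beaker_1l [(array([145.8, 213.9]), 0.55)]
extractor [(array([305.6, 211.1]), 0.95)]
1.0
```

View pics/side0.png

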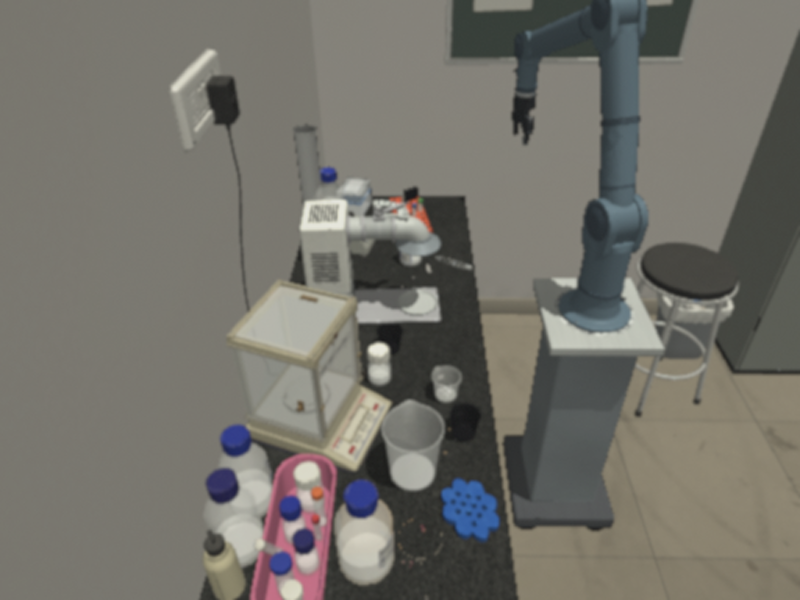

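View pics/top0.png

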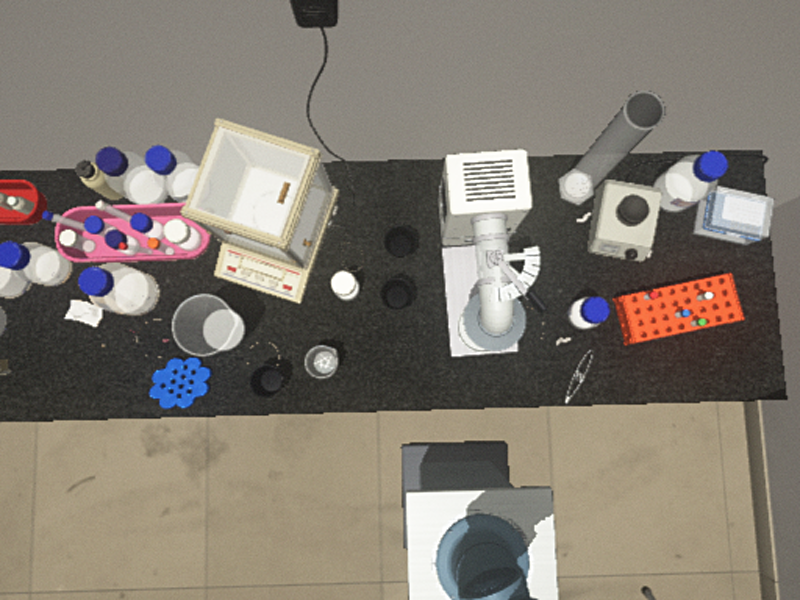

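```bash
cat > b.py <<'E'
from h import *
np.set_printoptions(precision=3,suppress=True)
print("dish",tri([269.2,189.3],[306.4,211.1]))
print("pivot",tri([241.6,134.3],[318.3,164.6]))
print("grip",tri([263,124.5],[345.3,191.5]))
print("hood",tri([269.7,153.6],[313.2,206.2]))
for s,l in(("side",[[292.9,277.3],[286.8,251.4],[251.4,221.3],[239.8,243],[264.9,164.7],[265.6,298.9]]),("top",[[171.8,241.5],[249.8,192.5],[207.7,231.8],[220.8,185.1],[372.4,201.4],[145.8,213.9]])):
    for p in l: print(s,p,atz(s,p,0))
E
python3 b.py
```

```text
dish (array([ 0.494, -0.01 ,  0.039]), [np.float64(0.0006940942307804156), np.float64(0.0006940942307804509)])
pivot (array([ 0.607, -0.019,  0.313]), [np.float64(0.0010700510208783145), np.float64(0.0010700510208784097)])
grip (array([ 0.525, -0.088,  0.321]), [np.float64(0.002880983513992444), np.float64(0.002880983513992486)])
hood (array([ 0.495, -0.01 ,  0.227]), [np.float64(0.0017600812872747495), np.float64(0.0017600812872748174)])
side [292.9, 277.3] [0.412 0.453 0.   ]
side [286.8, 251.4] [0.428 0.328 0.   ]
side [251.4, 221.3] [0.569 0.158 0.   ]
side [239.8, 243] [0.61  0.285 0.   ]
side [264.9, 164.7] [ 0.513 -0.264  0.   ]
side [265.6, 298.9] [0.509 0.546 0.   ]
top [171.8, 241.5] [0.406 0.457 0.   ]
top [249.8, 192.5] [0.569 0.182 0.   ]
top [207.7, 231.8] [0.436 0.332 0.   ]
top [220.8, 185.1] [0.598 0.283 0.   ]
top [372.4, 201.4] [ 0.525 -0.248  0.   ]
top [145.8, 213.9] [0.504 0.548 0.   ]
```

The side view shows the translucent small beaker at about (446,384) of the 800x600 picture, with a black look-alike at (463,422). In the top view the small beaker is at (322,361), the hood at (492,315) and the lever grip at (535,298). Next I fit the extractor's pose and check it with an overlay.

```bash
cat > c.py <<'E'
from h import *
from scipy.optimize import least_squares
np.set_printoptions(precision=4,suppress=True)
for p in [(452,355),(518,351),(443,247)]: print("plate",atz("top",np.array(p)*.64,.004))
obs=[("side",[269.2,189.3],[0,0,.007]),("top",[306.4,211.1],[0,0,.007]),("side",[269.7,153.6],[0,0,.21]),("top",[313.2,206.2],[0,0,.21]),("side",[241.6,134.3],[.103,0,.303]),("top",[318.3,164.6],[.103,0,.303])]
def W(v,X): c,s=np.cos(v[2]),np.sin(v[2]);return np.array([v[0]+c*X[0]-s*X[1],v[1]+s*X[0]+c*X[1],X[2]])
f=lambda v:np.concatenate([proj(c,W(v,X))-p for c,p,X in obs])
r=least_squares(f,[.5,-.01,0],loss="soft_l1");v=r.x;print(v,f(v).reshape(-1,2))
g=np.mean([atz("side",[263,124.5],.328),atz("top",[345.3,191.5],.328)],0)
d=g-W(v,[.103,0,.328]);print("grip",g,atz("side",[263,124.5],.328),atz("top",[345.3,191.5],.328),np.linalg.norm(d),"q deg",np.degrees(np.arctan2(-d[0],-d[1])+v[2]))
b=np.array([.432,.330])
out=[]
for c,(x0,y0,w,h) in(("top",(190,140,200,140)),("side",(200,105,130,165))):
    k=4 if c=="top" else 3.6
    im=read_camera(c)[y0:y0+h,x0:x0+w,::-1];im=cv2.resize(im,None,fx=k,fy=k,interpolation=cv2.INTER_CUBIC)
    def ring(ctr,rad,z,col,q=False):
        P=[]
        for a in np.linspace(0,2*np.pi,60):
            X=np.array([ctr[0]+rad*np.cos(a),ctr[1]+rad*np.sin(a),z]);P.append((proj(c,X)-[x0,y0]+.5)*k)
        cv2.polylines(im,[np.int32(P)],True,col,1)
    ring(v,.058,.012,(0,255,0));ring(v,.0605,.21,(0,0,255));ring(W(v,[.103,0,0]),.104,.328,(255,0,0));ring(b,.035,.064,(0,255,255));ring(b,.026,0,(0,255,0))
    cv2.imwrite(f"pics/{c}1.png",im)
E
python3 c.py
```

```text
plate [0.4431 0.0475 0.004 ]
plate [ 0.4476 -0.0997  0.004 ]
plate [0.6879 0.0587 0.004 ]
[ 0.4987 -0.0149 -0.0532] [[-1.1869  4.9698]
 [ 0.2281 -0.4639]
 [-1.3164  2.7255]
 [ 0.8346 -0.2026]
 [ 1.671   1.9604]
 [ 0.234   2.1031]]
grip [ 0.5242 -0.0801  0.328 ] [ 0.5216 -0.0738  0.328 ] [ 0.5267 -0.0863  0.328 ] 0.09770981693785645 q deg 49.326572439143426
```

View pics/top1.png

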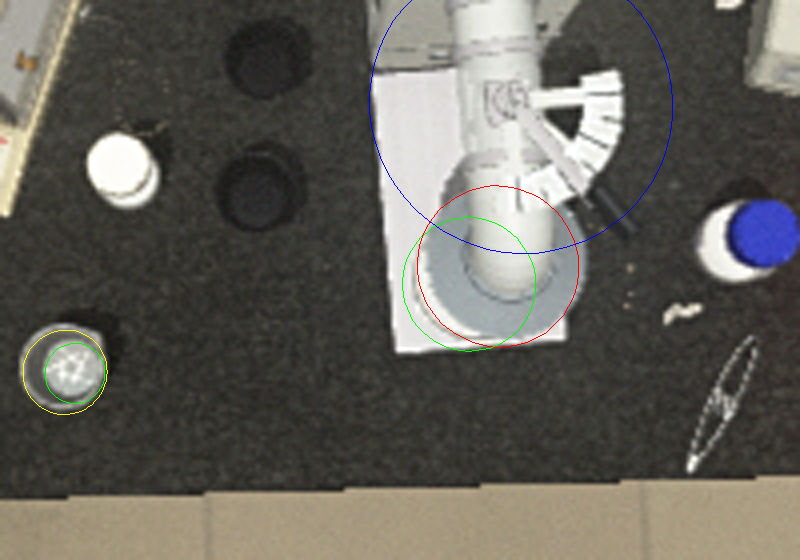

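View pics/side1.png

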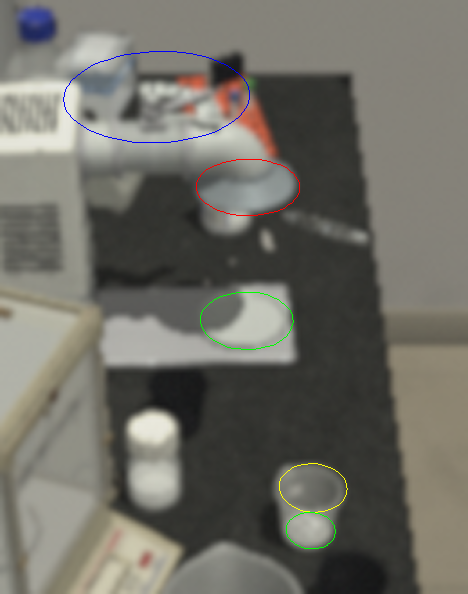

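The beaker rings match in both views. The extractor fit is 5–10 mm off: the visible hood and dish edges and the plate corners point to about (0.503, -0.021) with yaw +0.04. I check that pose, along with the reachability of the planned poses.

```bash
cat >> h.py <<'E'
from scipy.spatial.transform import Rotation as Rn
V=np.array([.503,-.021,.04])
def W(X,v=V): c,s=np.cos(v[2]),np.sin(v[2]);return np.array([v[0]+c*X[0]-s*X[1],v[1]+s*X[0]+c*X[1],X[2]])
def quat(z,y):
    z=np.array(z)/np.linalg.norm(z);y=np.array(y)/np.linalg.norm(y);return Rn.from_matrix(np.c_[np.cross(y,z),y,z]).as_quat()
def lev(q,z,r=.104): return W([.103-r*np.sin(q),-r*np.cos(q),z])
def qlev(q,s=1): a=V[2];l=np.array([np.cos(q),-np.sin(q)]);return quat([0,0,-1],s*np.array([l[0]*np.cos(a)-l[1]*np.sin(a),l[0]*np.sin(a)+l[1]*np.cos(a),0]))
def lean(az,t=np.radians(44),s=1): return quat([np.sin(t)*np.cos(az),np.sin(t)*np.sin(az),-np.cos(t)],[-s*np.sin(az),s*np.cos(az),0])
def overlay(c,box,k,name,rings,lines=()):
    x0,y0,w,h=box;im=read_camera(c)[y0:y0+h,x0:x0+w,::-1];im=cv2.resize(im,None,fx=k,fy=k,interpolation=cv2.INTER_CUBIC)
    px=lambda P:np.int32([(proj(c,X)-[x0,y0]+.5)*k for X in P])
    for ctr,rad,z,col in rings: cv2.polylines(im,[px([[ctr[0]+rad*np.cos(a),ctr[1]+rad*np.sin(a),z] for a in np.linspace(0,6.28,60)])],True,col,1)
    for P,col in lines: cv2.polylines(im,[px(P)],False,col,1)
    return im
E
cat > d.py <<'E'
from h import *
np.set_printoptions(precision=3,suppress=True)
q=np.radians(49);r=[(V,.058,.012,(0,255,0)),(V,.0605,.21,(0,0,255))]
l=[([lev(q,.346,.0),lev(q,.346,.126)],(255,0,0)),([W([-.06,.075,.004]),W([.187,.075,.004])],(0,255,255)),([W([.187,.0,.262]),W([.0,0,.262])],(255,0,255)),([W([.187,.05,.31]),W([.187,-.05,.31])],(0,255,255))]
a=overlay("top",(280,120,75,110),5.3,"",r,l);b=overlay("side",(190,110,100,110),4,"",r,l)
h=max(a.shape[0],b.shape[0]);p=lambda i:cv2.copyMakeBorder(i,0,h-i.shape[0],0,0,0)
cv2.imwrite("pics/ov2.png",np.hstack([p(a),p(b)]))
for s in(1,-1):
    for qq in(49,30): print("lev",s,qq,inverse_kinematics(lev(np.radians(qq),.338),qlev(np.radians(qq),s)))
    for az in(.65,.3): print("bk",s,az,inverse_kinematics([.432,.33,.04],lean(az,s=s)),inverse_kinematics([.432,.33,.15],lean(az,s=s)))
    for az in(0,.2): print("dish",s,az,inverse_kinematics([.5,-.021,.047],lean(az,s=s)),inverse_kinematics([.5,-.021,.075],lean(az,s=s)))
    print("pre",inverse_kinematics([.43,.15,.075],lean(.3,s=s)))
E
python3 d.py
```

```text
lev 1 49 [ 0.583  0.14  -0.54   1.738  0.075  1.284 -0.789]
lev 1 30 [ 0.588  0.205 -0.536  1.669  0.108  1.297 -0.451]
bk 1 0.65 [ 0.412  0.987 -1.253  2.42   2.342  0.891 -0.25 ] [ 0.389  0.293 -1.201  2.412  2.102  0.345 -0.468]
bk 1 0.3 [-0.189  0.603 -0.821  2.387  2.101  0.875 -0.859] [-0.387  0.178 -0.607  2.386  1.68   0.539 -0.59 ]
dish 1 0 None None
dish 1 0.2 None None
pre None
lev -1 49 [ 1.141  0.306 -1.235  1.719  0.297  1.33   2.175]
lev -1 30 [ 1.105  0.405 -1.235  1.65   0.389  1.368  2.472]
bk -1 0.65 [ 0.016  0.578 -0.816  2.431  2.546  0.619  2.327] [ 0.011  0.165 -0.8    2.422  2.33   0.245  2.354]
bk -1 0.3 [-0.602  0.468 -0.389  2.403  2.131  0.689  2.079] [-1.227  0.129  0.261  2.422  1.671  0.421  2.493]
dish -1 0 None None
dish -1 0.2 None None
pre None
```

View pics/ov2.png

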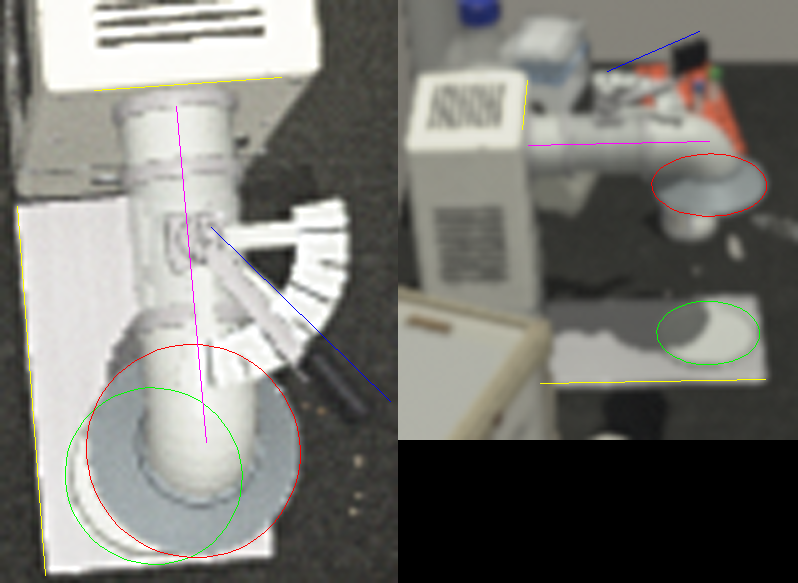

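The overlay matches the plate, arm, hood and dish in both views. The grip is at about (337,385) in the top crop and (690,53) in the side crop. Next: refine the lever angle and scan which lean and azimuth can reach the dish.

```bash
cat > e.py <<'E'
from h import *
from scipy.optimize import least_squares
np.set_printoptions(precision=2,suppress=True)
for z in(.328,):
  f=lambda v:np.concatenate([proj("top",lev(v[0],z))-[343.6,192],proj("side",lev(v[0],z))-[263,123.8]])
  r=least_squares(f,[.85]);print(np.degrees(r.x),r.fun)
for t in(30,35,38,41,44):
  for s in(1,-1):
    ok=[]
    for az in np.arange(-.9,1.0,.15):
      k=[inverse_kinematics([.5,-.021,z],lean(az,np.radians(t),s)) for z in(.047,.075)]
      if all(x is not None for x in k): ok.append((round(az,2),np.round(k[0],2).tolist()))
    print(t,s,ok[:1],[o[0] for o in ok])
E
python3 e.py
```

```text
[53.95] [-0.05  0.41 -0.65 -0.18]
30 1 [(np.float64(-0.9), [0.52, 0.58, -0.94, 2.25, 1.39, 0.96, -0.75])] [np.float64(-0.9), np.float64(-0.75), np.float64(-0.6), np.float64(-0.45), np.float64(-0.3), np.float64(-0.15), np.float64(0.0), np.float64(0.15), np.float64(0.3), np.float64(0.45), np.float64(0.6), np.float64(0.75), np.float64(0.9)]
30 -1 [(np.float64(-0.9), [0.6, 0.64, -1.04, 2.25, 1.44, 1.03, 2.39])] [np.float64(-0.9), np.float64(-0.75), np.float64(-0.6), np.float64(-0.45), np.float64(-0.3), np.float64(-0.15), np.float64(0.0), np.float64(0.15), np.float64(0.3), np.float64(0.45), np.float64(0.6), np.float64(0.75), np.float64(0.9)]
35 1 [(np.float64(-0.9), [0.49, 0.63, -0.97, 2.27, 1.5, 1.07, -0.86])] [np.float64(-0.9), np.float64(-0.75), np.float64(-0.6), np.float64(-0.45), np.float64(-0.3), np.float64(-0.15), np.float64(0.0), np.float64(0.15), np.float64(0.3), np.float64(0.45), np.float64(0.6), np.float64(0.75), np.float64(0.9)]
35 -1 [(np.float64(-0.9), [0.37, 0.55, -0.82, 2.27, 1.45, 0.97, 2.28])] [np.float64(-0.9), np.float64(-0.75), np.float64(-0.6), np.float64(-0.45), np.
[... 932 characters left out ...]
.float64(0.75), np.float64(0.9)]
41 -1 [(np.float64(-0.9), [0.12, 0.51, -0.61, 2.3, 1.48, 0.97, 2.15])] [np.float64(-0.9), np.float64(-0.75), np.float64(-0.6), np.float64(-0.45), np.float64(0.3), np.float64(0.45), np.float64(0.6), np.float64(0.75), np.float64(0.9)]
44 1 [(np.float64(-0.9), [0.46, 0.75, -1.01, 2.29, 1.67, 1.32, -1.02])] [np.float64(-0.9), np.float64(-0.75), np.float64(-0.6), np.float64(-0.45), np.float64(0.45), np.float64(0.6), np.float64(0.75), np.float64(0.9)]
44 -1 [(np.float64(-0.9), [-0.11, 0.49, -0.39, 2.31, 1.47, 0.93, 2.08])] [np.float64(-0.9), np.float64(-0.75), np.float64(-0.6), np.float64(-0.45), np.float64(0.45), np.float64(0.6), np.float64(0.75), np.float64(0.9)]
```

```bash
cat > f.py <<'E'
from h import *
np.set_printoptions(precision=3,suppress=True)
p=np.array(read_eef_pos());movel(p+[0,0,.15],speed=.25)
q0=np.radians(54);move_gripper(.05,30)
move_ptp(lev(q0,.43),qlev(q0));movel(lev(q0,.338),speed=.12)
print(read_ft_force(),read_time_s())
move_gripper(0.0,30);print(read_finger_gap(),read_ft_force())
for d in range(51,29,-3): q=np.radians(d);movel(lev(q,.338),qlev(q),speed=.05)
q=np.radians(30);movel(lev(q,.338),qlev(q),speed=.05)
print(read_ft_force(),read_finger_gap());move_gripper(.05);movel(lev(q,.45),speed=.2)
print(read_time_s(),read_qpos())
for s in(1,-1):
  for t in(38,41,44):
    for az in np.arange(-.9,1,.15):
      P=[[.432,.33,.14],[.432,.33,.04],[.432,.33,.085],[.43,.16,.085],[.44,.1,.085],[.5,-.021,.08],[.5,-.021,.047]]
      K=[inverse_kinematics(x,lean(az,np.radians(t),s)) for x in P]
      if all(k is not None for k in K):print(s,t,round(az,2),np.array(K[1]),np.array(K[-1]))
E
python3 f.py
```

```text
[0.432 0.523 0.857] 5.675
0.011194669673819227 [-1.809  1.28   3.005]
[ 1.471 -1.156  4.725] 0.011156326329370293
9.575 [ 0.663  0.172 -0.623  1.489  0.1    1.515 -0.443]
1 38 -0.9 [-0.375  0.83  -0.854  1.892  1.184  1.427 -1.168] [ 0.248  0.527 -0.719  2.285  1.467  0.97  -0.929]
1 38 -0.75 [-0.388  0.783 -0.832  1.958  1.24   1.348 -1.096] [ 0.27   0.489 -0.705  2.341  1.581  0.877 -0.889]
1 38 -0.6 [-0.407  0.729 -0.797  2.026  1.295  1.254 -1.026] [ 0.256  0.439 -0.641  2.392  1.711  0.757 -0.866]
1 38 -0.45 [-0.437  0.667 -0.743  2.093  1.351  1.143 -0.962] [ 0.177  0.383 -0.497  2.438  1.881  0.614 -0.89 ]
1 38 -0.3 [-0.478  0.603 -0.671  2.158  1.415  1.018 -0.906] [-0.052  0.33  -0.188  2.481  2.176  0.451 -1.052]
1 41 -0.9 [-0.395  0.86  -0.857  1.881  1.214  1.487 -1.196] [ 0.223  0.553 -0.721  2.293  1.516  1.033 -0.993]
1 41 -0.75 [-0.404  0.814 -0.841  1.951  1.276  1.412 -1.13 ] [ 0.241  0.513 -0.703  2.353  1.639  0.941 -0.962]
1 41 -0.6 [-0.417  0.762 -0.814  2.023  1.339  1.323 -1.068] [ 0.217  0.459 -0.627  2.409  1.778  0.819 -0.954]
1 41 -0.45 [-0.441  0.702 -0.7
[... 1194 characters left out ...]
.078  0.078 -1.821]
-1 41 -0.6 [-0.25   0.915 -1.039  2.016  1.47   1.509  2.057] [-1.214  0.604  0.904  2.467  2.089  0.185  1.551]
-1 41 -0.45 [-0.229  0.878 -1.039  2.086  1.545  1.435  2.127] [-0.775  0.404  0.472  2.498  2.165  0.399  1.763]
-1 44 -0.9 [-0.178  1.227 -1.258  1.86   1.536  1.923  1.876] [-1.469  0.969  1.137  2.364 -0.444  0.185 -2.646]
-1 44 -0.75 [-0.286  0.982 -1.04   1.939  1.431  1.638  1.96 ] [-1.106  0.56   0.705  2.419  1.506  0.377  1.983]
-1 44 -0.6 [-0.272  0.946 -1.039  2.013  1.505  1.573  2.027] [-1.251  0.652  0.906  2.481  2.178  0.232  1.405]
-1 44 -0.45 [-0.418  0.758 -0.823  2.092  1.466  1.315  2.086] [-0.395  0.386  0.043  2.498  2.091  0.599  1.882]
```

```bash
cat > g.py <<'E'
from h import *
np.set_printoptions(precision=3,suppress=True)
o=lean(-.6);zt=Rn.from_quat(o).apply([0,0,1]);B=np.array([.435,.331,.04])
move_ptp([.42,.15,.45],o);move_gripper(.085)
move_ptp(B-.12*zt,o)
a=overlay("top",(190,140,165,140),4,"",[((.435,.331),.035,.064,(0,255,255)),(B,.005,.04,(0,0,255))],[([lev(np.radians(30),.346,.0),lev(np.radians(30),.346,.126)],(255,0,0))])
cv2.imwrite("pics/pre3.png",a);print(read_eef_pos(),read_time_s())
for n in("lever_grip","lever_pivot"): print(n,tip_of("top",n)[:1])
read_camera("side");print(tip_of("side","lever_grip")[:1],[proj(c,lev(np.radians(30),.328)) for c in("top","side")])
E
python3 g.py
```

```text
[0.367 0.378 0.127] 12.675
lever_grip []
lever_pivot [{'at': [321.2, 168.3], 'confidence': 0.96}]
[{'at': [254.4, 120.6], 'confidence': 0.43}] [array([352.967, 180.031]), array([254.509, 120.507])]
```

View pics/pre3.png

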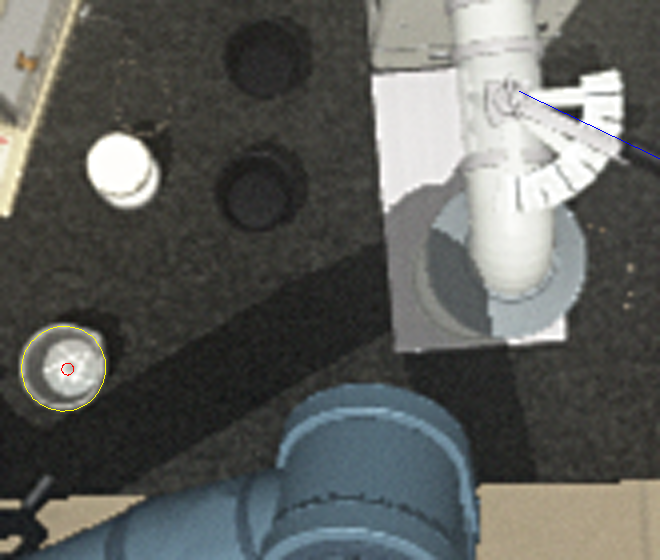

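The lever reads about 30°: the side detection (254.4,120.6) agrees with the predicted 30° pixel. The beaker's rim ring fits at (63,368). Now the grasp, lift and carry.

```bash
cat > i.py <<'E'
from h import *
np.set_printoptions(precision=3,suppress=True)
B=np.array([.435,.331,.04])
movel(B,speed=.1);print(read_ft_force());move_gripper(.04,20)
print("gap",read_finger_gap(),read_grasp_force(),read_ft_force())
movel(B+[0,0,.045],speed=.06);print("gap",read_finger_gap(),read_grasp_force(),read_time_s())
a=overlay("side",(240,190,80,75),5,"",[((.435,.331),.026,.045,(0,255,0)),((.435,.331),.035,.109,(0,255,255))])
b=overlay("top",(180,200,80,75),5,"",[((.435,.331),.026,.045,(0,255,0)),((.435,.331),.035,.109,(0,255,255))])
cv2.imwrite("pics/lift.png",np.hstack([a,b]))
E
python3 i.py
```

```text
[-0.412  0.192 -0.075]
gap 0.06579107965414889 20.263954068068415 [-2.405 -0.134  3.689]
gap 0.0652818838416863 21.66874528164044 15.45
```

View pics/lift.png

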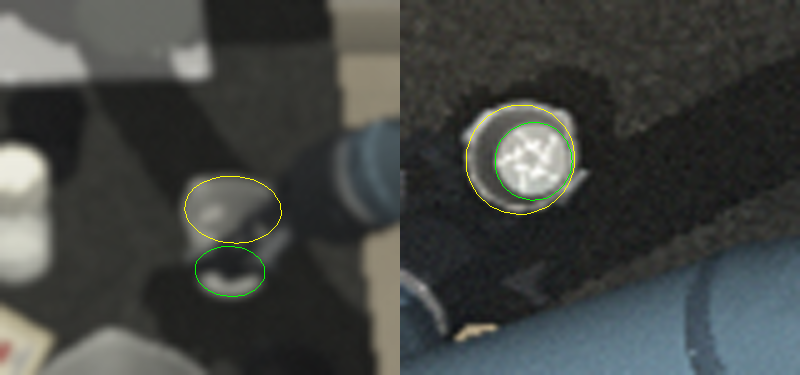

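The beaker is held upright and lifted 45 mm, with its rim and foot on the predicted rings. I carry it in low to keep clear of the hood.

```bash
cat > j.py <<'E'
from h import *
np.set_printoptions(precision=3,suppress=True)
D=np.array([.500,-.019])
movel([.43,.16,.08],speed=.12);movel([.445,.09,.064],speed=.1);movel([*D,.062],speed=.08)
print(read_ft_force(),read_finger_gap())
for z in(.054,.050,.048,.047):
    movel([*D,z],speed=.03);f=np.array(read_ft_force());print(z,f,read_time_s())
print(read_finger_gap(),read_eef_pos())
R=[(D,.026,.007,(0,255,0)),(D,.035,.071,(0,255,255)),(V,.058,.012,(0,0,255))]
cv2.imwrite("pics/put.png",overlay("side",(220,140,100,75),8,"",R))
E
python3 j.py
```

```text
[-0.295 -0.049 -0.366] 0.06541926443723971
0.054 [ 0.115  0.463 -0.826] 20.1
0.05 [ 0.17  -0.434 -0.297] 20.3833
0.048 [-0.699  1.073  2.634] 20.6333
0.047 [-2.558  1.014  7.812] 20.8833
0.06536325293584544 [ 0.501 -0.019  0.048]
```

View pics/put.png

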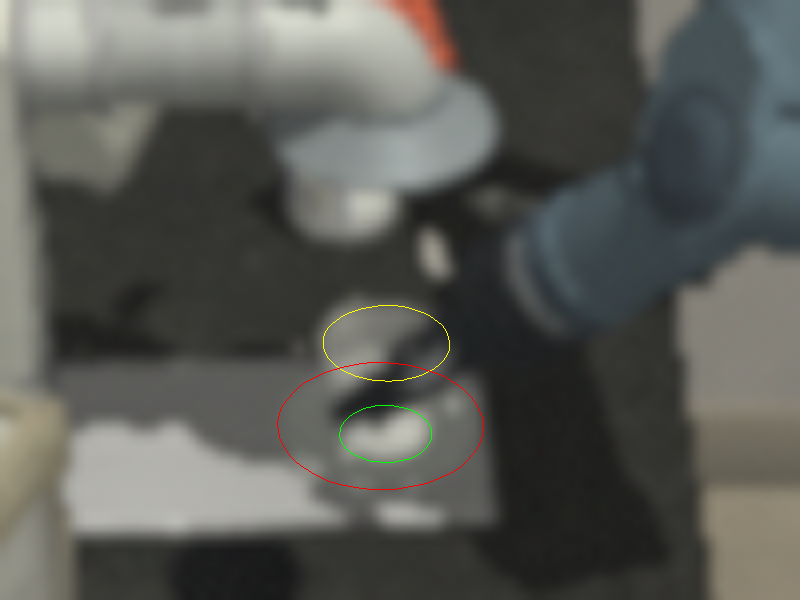

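The beaker is on the dish floor (contact force felt at TCP z ≈ 0.0475) and centred in the ring. Now release and retreat.

```bash
cat > k.py <<'E'
from h import *
np.set_printoptions(precision=3,suppress=True)
p=np.array(read_eef_pos());zt=Rn.from_quat(read_tcp_rot()).apply([0,0,1])
movel([p[0],p[1],.0478],speed=.02);move_gripper(.085);pause(.3);print(read_finger_gap(),read_ft_force())
for d in(.13,.11,.09,.075):
    try: movel(p-d*zt,speed=.08);print("back",d);break
    except MotionError as e: print(e)
print(read_eef_pos())
try: movel(np.array(read_eef_pos())+[0,.18,.03],speed=.2)
except MotionError as e: print(e)
D=np.array([.500,-.019]);R=[(D,.026,.007,(0,255,0)),(D,.035,.071,(0,255,255)),(V,.058,.012,(0,0,255))]
L=[([lev(np.radians(30),.346,.0),lev(np.radians(30),.346,.126)],(255,0,0))]
cv2.imwrite("pics/end.png",overlay("side",(210,110,130,100),6,"",R,L));print(tip_of("side","lever_grip")[:1],tip_of("side","small_beaker")[:4],proj("side",[*D,.007]),read_time_s())
E
python3 k.py
```

```text
0.08466268205693908 [-0.464 -0.8    0.069]
back 0.13
[0.426 0.032 0.141]
[{'at': [251.5, 120.2], 'confidence': 0.65}] [{'at': [265.0, 194.0], 'confidence': 0.69}, {'at': [295.6, 278.0], 'confidence': 0.63}, {'at': [265.6, 299.8], 'confidence': 0.62}, {'at': [268.1, 192.9], 'confidence': 0.53}] [267.72  193.709] 24.8083
```

View pics/end.png

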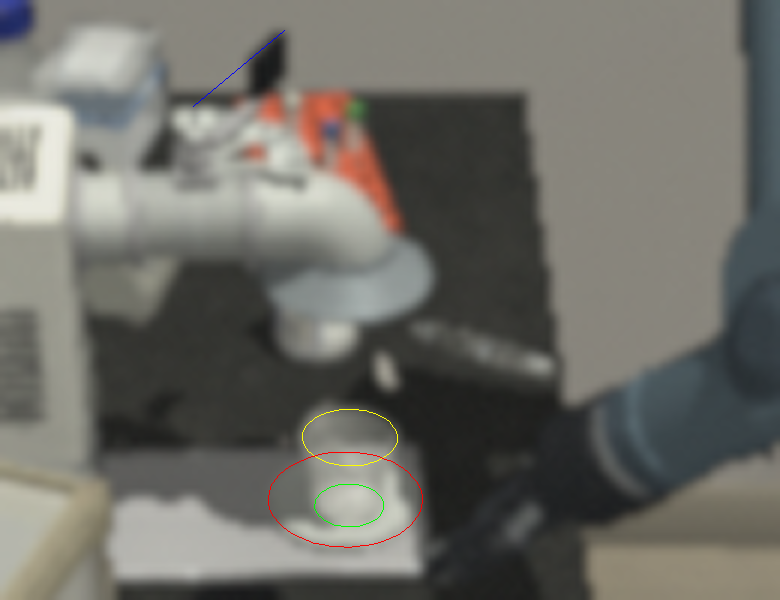

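The beaker stands upright in the dish at (350,500) in the crop. The grip centre at (266,62) maps to pixel (254.3,120.3), against (254.5,120.5) predicted for 30°. The arm is clear of everything.

```bash
python3 -c "
from bench import *
pause(.3);print(sign_off())"
```

```text
the job is handed in; nothing more can be done
None
```

I handed the job in at about 25 s: the small beaker stands upright near the centre of the spill dish and the damper lever is at about 30°, both checked in the last side picture; the path kept clear of the jar, bottle and big beaker, but I did not re-measure them, and sign-off returned no verdict.

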